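# Close up the vial carrier

## Task

The sample vials are in their sockets, so close up the carrier for dispatch: push the upright hold-down flap fully down over the vials, then swing the blue cover shut over it and press its front edge down until the catch holds it closed. Push gently with the fingertips only; do not grip or lift anything, leave the vials in their sockets, do not disturb the things standing round the carrier, and finish clear of it.

Things in the scene. Friction and masses are not known exactly. Their poses are not given: they have to be found in the camera images.
- carrier: white insulated vial carrier, 150 (x) x 160 (y) x 80 mm high, 116 mm with the cover shut; stands firmly, does not slide. Origin: centre of its underside. x points from its front (catch side, nearest the robot) to its rear (cover hinge), y to its left (flap hinge side), z up. Inside, a metal block with six sockets, its top at 51 mm; the caps of the vials in it reach to 74 mm
- flap_hinge (a point): middle of the flap's hinge line, 60 mm left of the carrier's centre and 81.5 mm above its underside; the hinge line runs along the carrier's x axis
- flap (a joint): angle of the hold-down flap (rad): 0 fully down, level over the vials; 1.57 upright; stop at 1.75; starts at 1.35 to 1.7. White frame with a clear window, 88 mm along the hinge, 105 mm from hinge to free edge, 4 mm thick. Folding down, its free edge swings towards the carrier's right (-y) and down. Stiff hinge: it stays where it is left, so push it all the way (about 1 N at the free edge)
- flap_tab (a point): point on the outer face (left face while upright, upper face when down) of the flap's yellow finger tab, mid-tab, 112 mm from the flap hinge; the tab is 38 mm wide and ends 120 mm from the hinge; moves with the flap
- cover_hinge (a point): middle of the cover's hinge line, 81 mm behind the carrier's centre and 80 mm above its underside; the hinge line runs along the carrier's y axis
- cover (a joint): angle of the blue cover (rad): 0 shut, 1.57 upright behind the carrier, stop at 1.85; starts at 1.5 to 1.8. Shallow shell, 162 mm wide, 157 mm from hinge to front edge, 36 mm deep; open, its hollow side faces the robot. Push it from behind, towards the robot and down (1 to 3 N); it stays where it is left, but near shut a spring lifts it to about 0.25 rad unless the catch holds it. It cannot shut over the upright flap
- cover_front (a point): point on the cover's outer (top) face, in the middle of its width and 12 mm behind its front edge (145 mm from the hinge line, 36 mm out from the hinge plane): the place to press; moves with the cover
- catch (a joint): angle of the black spring catch in the middle of the carrier's front face (rad): 0 at rest, grows as it is pushed outwards. The cover's lip pushes it out by about 0.1 while passing (cover at about 0.11 to 0.02 rad), then it snaps back over the lip; this takes a press of about 5 N on the cover's front edge
- vial_red: sample vial with red content and black cap, 21 mm diameter, 47 mm high, loose in a socket of the carrier; origin: centre of its underside
- vial_yellow: the same with yellow content and green cap, in a socket of the carrier
- vial_blue: the same with blue content and black cap, in a socket of the carrier
- spare_vial: sample vial with yellow content and green cap, 21 mm diameter, 47 mm high, standing on the worktop near the carrier's right front; origin: centre of its underside; leave it
- beaker: empty 50 ml beaker, 48 mm diameter, 57 mm high, on the worktop right of the carrier; origin: centre of its underside; leave it
- media_bottle: blue-capped glass media bottle, 56 mm diameter, 107 mm high, left of the carrier; origin: centre of its underside; leave it
- dish_low: closed petri dish, 60 mm diameter, 15 mm high, left of the carrier; origin: centre of its underside; leave it

How it is judged:
By the outcome, as a careful person would: the job done as asked, in the order asked, and still so for the second after the job is handed in, with the robot touching nothing.
It also fails if it takes over 58 s, if anything falls off the work surface, if the arm or the gripper's body presses on something with over 40 N, if the wrist force passes 120 N, or if a joint passes its speed limit or range.

## Robot

A 6-joint arm with a two-finger parallel gripper is mounted at the origin on a cart in front of the work surface, level with it; the furniture and walls round the work are solid. World frame = base frame: x ahead of the robot, y to its left, z up, the work surface at z = 0. Lengths are in m, angles in rad, forces in N, time in s.
With the tool pointing down it reaches from about 0.35 to 0.975 m from the base axis. Payload 4.9 kg.
Tool frame: the origin (TCP) lies midway between the tips of the shut fingers; the grasp point (between the pads) lies 19 mm behind it; z points along the fingers, y is the line along which they close (so a half turn about z gives the same grasp; the last joint's range is limited). The gripper opens to 85 mm and grips with 20 to 120 N. Pads are 22 mm wide; open, the fingers measure 114 mm over their backs; the gripper's body (76 mm by 85 mm) begins 54 mm behind the grasp point. The pads swing forward as they close: fully open they stand 13 mm farther back than shut.
Start: joints at [1.211, 0.053, 1.613, -0, 1.476, -0.119], TCP at [0.149, 0.607, 0.203] pointing down, gripper open.
Joint ranges: [-3.01, 3.01], [-1.01, 2.22], [0.06, 2.58], [-1.02, 4.17], [0.09, 2.62], [-3.14, 3.14]. Speed limits (rad/s): [2.57, 2.57, 3.14, 3.14, 3.14, 3.14].

## Interface

Orientations are given as a rotation vector (axis times angle).
In Python, from station import telemetry, optics, ctrl gives the robot as it stands.
- The arm moves only by the shell command python3 -m pendant 'ROWS' [FORCE]. ROWS is JSON, one flat list of numbers, 7 for each row, row after row: the turn, a rotation vector about the tool's x, y, z as a fraction of full scale, then the shift along the tool's x, y, z as a fraction of full scale, then the opening, from 0 (shut) to 1 (fully open). In form: [ax, ay, az, tx, ty, tz, fingers, ax, ay, az, tx, ty, tz, fingers, ...]. A call has 1 to 12 rows; each row is the pose to reach, as a shift and turn from the pose commanded when the call began, along the tool's axes at that moment; what a row does not reach only later rows make up. Full scale, the value 1, is 300 mm for a shift and 30 degrees for a turn. A row lasts 1/8 s, in which the tool goes at most 62.5 mm and 10.7 degrees, less where a joint would pass 70% of its speed; a pose out of reach is approached as far as the arm can. A call with a number of a shift or a turn outside -1 to 1 is refused whole. A call with a gripper value outside its range is refused whole. The fingers move at their own pace and stop on an object; FORCE is the grip in N (left out, the last holds). Time passes only in rows, so rows that repeat a pose let the fingers close. It gives the time, the measured TCP pose, the force, the opening and the grip force at its end, in the units of the state.
- telemetry.get_obs(): the state, without advancing time (a new reading comes with each control period).
- optics.get_image(name): name is "scene" or "side" or "wrist"; returns a dict with "image" (384x512x3 uint8, red, green, blue), "depth" (384x512 float32, m along the optical axis (not along the pixel's ray), 0 where there is no reading), "fx", "fy", "cx", "cy" (pixels), "dist_coeffs" ([k1, k2, p1, p2, k3] as OpenCV has them; the pictures are not rectified), "rvec" (rotation vector, rad) and "tvec" (3), from world to camera coordinates, as OpenCV has them. Camera axes: x right, y down, z forward; pixel columns grow to the right and rows downward; lengths in m; the calibration is good to about 2 mm. A picture is of the moment at which its call begins.
- ctrl.finish_job(): hands the job in; it is judged then, once.
The state is a dict: "t": time; "q": joint angles; "dq": joint speeds; "effort": joint torques, N m; "tool_pos": TCP position; "tool_rot": TCP orientation; "contact_force": force on the tool from outside, world axes, zero at the start; "wrist_torque": the same for the moment, N m; "opening": finger opening in m; "grip_force": force on a finger pad.
Only numpy, scipy, OpenCV 4.12 (cv2) and the standard library are available. Lean on these libraries where they do the work, as an engineer would, in place of code of your own. Each camera call takes 0.05 s, during which the arm holds its last target. There are 200 camera calls.

## Working session

There is one attempt and no reset: what is moved stays moved. The work goes in short steps, Python scripts to look and compute and a shell command to move; the robot and the scene stay as the last step left them, time stands still between calls to the robot, and variables do not carry over. Pictures are saved under pics/ and viewed, at most 10 in all, crops included, and the job is handed in when it is done.

```bash
ls; mkdir -p pics
cat > h.py <<'E'
import numpy as np,cv2
from station import telemetry,optics,ctrl
def shot(n,f):
    d=optics.get_image(n); cv2.imwrite(f'pics/{f}.png',d['image'][:,:,::-1]); np.savez(f'pics/{f}.npz',**d); return d
def world(f,u,v,r=1):
    d=np.load(f'pics/{f}.npz'); K=np.array([[d['fx'],0,d['cx']],[0,d['fy'],d['cy']],[0,0,1.]])
    R=cv2.Rodrigues(d['rvec'])[0]; z=d['depth'][v-r:v+r+1,u-r:u+r+1]; z=np.median(z[z>0]) if (z>0).any() else np.nan
    p=cv2.undistortPoints(np.array([[[u,v]]],float),K,d['dist_coeffs'])[0,0]
    return R.T@(np.array([p[0]*z,p[1]*z,z])-d['tvec'].ravel())
E
python3 - <<'E'
from h import *
a=shot('scene','s0');b=shot('side','d0')
np.set_printoptions(precision=3,suppress=True)
import json
for d in(a,b):
    R=cv2.Rodrigues(d['rvec'])[0];print('cam',-R.T@np.ravel(d['tvec']),R[2])
o=telemetry.get_obs();print({k:np.round(v,3) for k,v in o.items()})
E
```

```text
pics
cam [ 0.056 -0.608  0.731] [ 0.44   0.656 -0.614]
cam [0.873 0.92  0.676] [-0.329 -0.783 -0.527]
{'t': np.float64(0.1), 'q': array([ 1.211,  0.053,  1.614, -0.   ,  1.476, -0.119]), 'dq': array([ 0.001, -0.   , -0.003, -0.   , -0.002,  0.001]), 'effort': array([  0.001, -39.491, -37.136,  -0.   ,   0.004,  -0.   ]), 'tool_pos': array([0.149, 0.606, 0.202]), 'tool_rot': array([-0.377, -3.118,  0.003]), 'contact_force': array([ 0.276,  0.079, -0.876]), 'wrist_torque': array([-0.025, -0.033, -0.085]), 'grip_force': np.float64(0.0), 'opening': np.float64(0.085)}
```

View pics/s0.png

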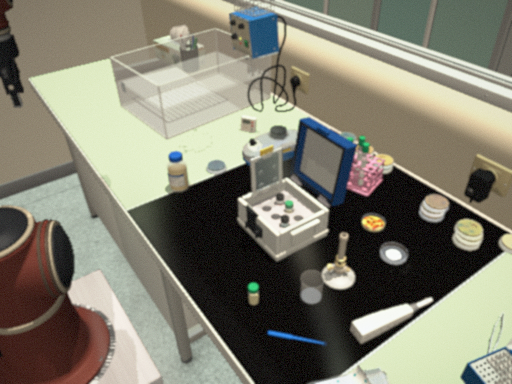

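View pics/d0.png

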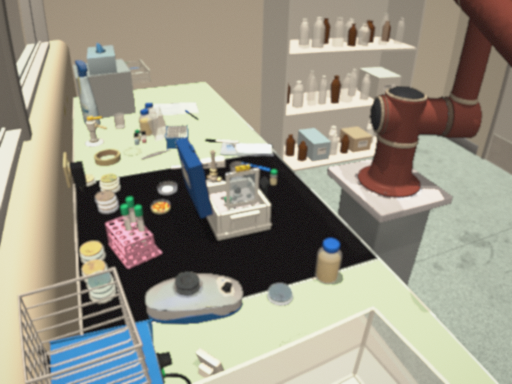

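The scene view shows the carrier at about (283,218), the flap at (266,170), the cover at (325,160), the bottle at (178,172) and the spare vial at (253,293). In the side view the carrier is at (238,208) and the cover is edge-on at (193,178). I'll enlarge both.

Run:
```python
import cv2,numpy as np
a=cv2.imread('pics/s0.png')[110:265,220:370];b=cv2.imread('pics/d0.png')[125:245,165:285]
a=cv2.resize(a,None,fx=3.8,fy=3.8,interpolation=2)[:588,:];cv2.imwrite('pics/s0c.png',a)
cv2.imwrite('pics/d0c.png',cv2.resize(b,None,fx=5,fy=5,interpolation=2))
```

```text
(no output)
```

View pics/s0c.png

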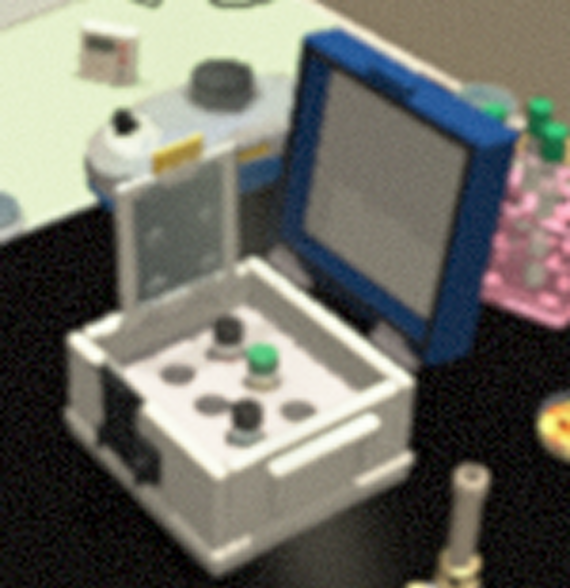

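View pics/d0c.png

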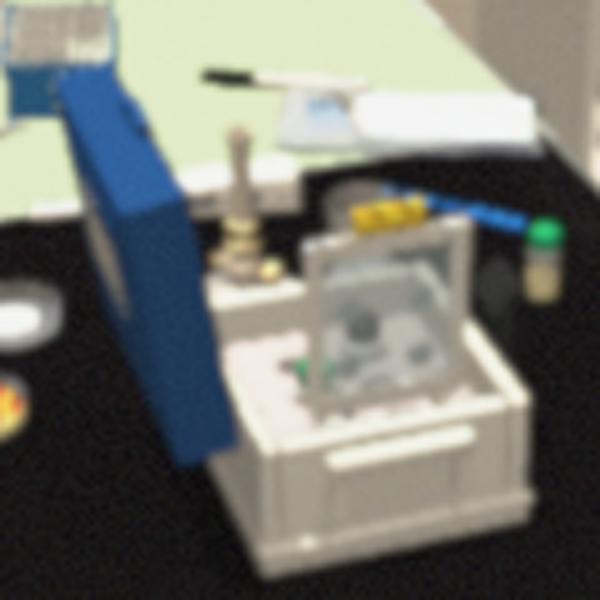

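```bash
cat > fit.py <<'E'
from h import *
from scipy.optimize import least_squares
def pts(p,loc):
    x,y,w=p[:3];c,s=np.cos(w),np.sin(w);loc=np.asarray(loc,float)
    return np.c_[x+c*loc[:,0]-s*loc[:,1],y+s*loc[:,0]+c*loc[:,1],loc[:,2]]
def flap(f,x,r,t=0): return [x,.06-r*np.cos(f)+t*np.sin(f),.0815+r*np.sin(f)+t*np.cos(f)]
def cov(c,y,r,h): return [.081-r*np.cos(c)+h*np.sin(c),y,.08+r*np.sin(c)+h*np.cos(c)]
def proj(f,P):
    d=np.load(f'pics/{f}.npz');K=np.array([[d['fx'],0,d['cx']],[0,d['fy'],d['cy']],[0,0,1.]])
    return cv2.projectPoints(P,d['rvec'],d['tvec'],K,d['dist_coeffs'])[0][:,0]
E
python3 - <<'E'
from fit import *
np.set_printoptions(precision=4,suppress=True)
def model(p):
    f,c=p[3:5];a,b=.075,.08
    S=[[-a,b,.08],[a,b,.08],[-a,-b,.08],[a,-b,.08],cov(c,.081,.157,.036),cov(c,.081,.157,0),cov(c,-.081,.157,.036),cov(c,-.081,.157,0),cov(c,-.081,0,.036),flap(f,-.044,.105),flap(f,.044,.105),flap(f,-.019,.12),flap(f,.019,.12)]
    D=[[a,b,.08],[-a,b,.08],[a,b,0],[-a,b,0],cov(c,.081,.157,.036),cov(c,.081,.157,0),cov(c,.081,0,0),cov(c,.081,0,.036),cov(c,-.081,.157,.036),cov(c,-.081,.157,0),flap(f,-.044,.105),flap(f,.044,.105),flap(f,.019,.12),flap(f,-.019,.12)]
    return proj('s0',pts(p,S)),proj('d0',pts(p,D))
s=np.array([(70,337),(252,262),(222,475),(412,380),(325,30),(305,42),(515,133),(475,155),(470,355),(118,188),(236,140),(153,152),(203,134)])/3.8+[220,110]
d=np.array([(270,452),(530,402),(265,575),(532,518),(120,212),(185,195),(235,445),(180,462),(60,80),(110,70),(470,218),(303,240),(350,207),(427,197)])/5+[165,125]
def res(p):
    A,B=model(p);return np.r_[(A-s).ravel(),(B-d).ravel()]
x0=world('s0',283,218);print('x0',x0)
r=least_squares(res,[x0[0],x0[1],0,1.55,1.65],loss='soft_l1');print(r.x)
A,B=model(r.x);print((A-s).round(1).tolist());print((B-d).round(1).tolist())
print('tab',pts(r.x,[flap(r.x[3],0,.112,.002)]),'covfront',pts(r.x,[cov(r.x[4],0,.145,.036)]))
for n,u,v in[('spare',253,293),('beaker',312,283),('bottlecap',176,156),('bottle',178,178),('dish',216,166),('stirrer',262,148),('knob',278,132),('pinkrack',365,175),('burner',343,240),('burnerbase',338,275)]:print(n,world('s0',u,v))
for n,u,v in[('stir',195,295),('stirknob',187,281),('bottlecap',331,243),('dish',280,293),('pink',135,235),('covtop',189,165)]:print('d',n,world('d0',u,v))
E
```

```text
x0 [ 0.5312 -0.0173  0.0746]
[ 0.5595  0.0209 -0.0202  1.5958  1.7122]
[[-1.1, -1.5], [1.1, -2.9], [-1.6, -0.3], [1.2, -1.1], [4.4, -2.2], [-2.0, -3.1], [2.6, -0.6], [1.1, -3.3], [-0.5, 0.8], [-0.1, -0.5], [0.3, 0.0], [-0.3, -0.3], [0.2, -0.7]]
[[-1.8, -0.9], [0.6, -1.5], [0.2, -0.8], [-0.9, -0.5], [-0.2, -1.1], [1.7, -1.9], [3.0, 1.2], [0.5, 2.0], [-1.7, -2.2], [1.4, -3.8], [0.4, -1.2], [0.5, -0.2], [0.7, -0.4], [-0.2, -0.7]]
tab [[0.5608 0.0857 0.1934]] covfront [[0.6965 0.0181 0.2185]]
spare [ 0.3697 -0.1287  0.0378]
beaker [ 0.4937 -0.1657  0.0178]
bottlecap [0.4346 0.3147 0.1074]
bottle [0.4255 0.3022 0.0476]
dish [0.5589 0.3312 0.0163]
stirrer [0.6904 0.2853 0.0509]
knob [0.7497 0.2869 0.0828]
pinkrack [0.847  0.0263 0.0354]
burner [ 0.5549 -0.1796  0.1176]
burnerbase [ 0.5535 -0.1808  0.0166]
d stir [0.758  0.334  0.0629]
d stirknob [0.7657 0.3023 0.076 ]
d bottlecap [0.4422 0.3296 0.1061]
d dish [0.5702 0.3466 0.0128]
d pink [0.8453 0.0945 0.0658]
d covtop [0.6974 0.0909 0.2294]
```

```bash
cat > go.py <<'E'
# usage: go.py x y z [x y z ...] in carrier frame mm -> tool shift fractions from the present pose
import sys; from fit import *
from scipy.spatial.transform import Rotation as Ro
P=[.5595,.0209,-.0202]
o=telemetry.get_obs(); R=Ro.from_rotvec(o['tool_rot']); p=np.array(o['tool_pos'])
Rd=Ro.from_matrix(np.c_[[-np.cos(P[2]),-np.sin(P[2]),0],[-np.sin(P[2]),np.cos(P[2]),0],[0,0,-1.]])
print('turn',((R.inv()*Rd).as_rotvec()/np.radians(30)).round(3),'pos',p.round(4),'t',round(float(o['t']),2))
c,s=np.cos(P[2]),np.sin(P[2]);q=p-[P[0],P[1],0];print('carrier frame mm',(1e3*np.array([c*q[0]+s*q[1],-s*q[0]+c*q[1],q[2]])).round(1),'F',np.round(o['contact_force'],1))
for t in np.array(sys.argv[1:],float).reshape(-1,3)/1e3:
    print((t*1e3).round(1),(R.inv().apply(pts(P,[t])[0]-p)/.3).round(3))
E
python3 go.py -250 320 280 0 150 280
```

```text
turn [-0.004 -0.001 -0.421] pos [0.1488 0.6064 0.2021] t 0.1
carrier frame mm [-422.4  577.   202.1] F [ 0.3  0.1 -0.9]
[-250.  320.  280.] [-0.748 -0.711 -0.259]
[  0. 150. 280.] [-1.685 -1.081 -0.258]
```

```bash
python3 -m pendant '[0,0,-0.1,-0.15,-0.14,-0.1,0, 0,0,-0.2,-0.3,-0.28,-0.2,0, 0,0,-0.3,-0.45,-0.42,-0.26,0, 0,0,-0.42,-0.6,-0.56,-0.26,0, 0,0,-0.42,-0.75,-0.71,-0.26,0, 0,0,-0.42,-0.75,-0.71,-0.26,0]' && python3 go.py 0 150 280 0 110 190
```

```text
t: 0.85
tool_pos: [0.3181, 0.3439, 0.281]
tool_rot: [0.04, 3.141, -0.0]
contact_force: [0.3, 0.1, -0.4]
opening: -0.0002
grip_force: 0.0
turn [-0.001  0.001 -0.01 ] pos [0.3181 0.3439 0.281 ] t 0.85
carrier frame mm [-247.9  318.1  281. ] F [ 0.3  0.1 -0.4]
[  0. 150. 280.] [-0.829 -0.556  0.004]
[  0. 110. 190.] [-0.83  -0.689  0.304]
```

```bash
python3 -m pendant '[0,0,0,-0.15,-0.1,0,0, 0,0,0,-0.32,-0.2,0,0, 0,0,0,-0.5,-0.32,0,0, 0,0,0,-0.68,-0.45,0,0, 0,0,0,-0.83,-0.6,0,0, 0,0,0,-0.83,-0.69,0.05,0, 0,0,0,-0.83,-0.69,0.2,0, 0,0,0,-0.83,-0.69,0.3,0, 0,0,0,-0.83,-0.69,0.3,0]'
python3 - <<'E'
from h import *
d=shot('scene','s1')['image'][90:250,200:370];e=shot('side','d1')['image'][90:250,150:320]
cv2.imwrite('pics/c1.png',cv2.resize(np.hstack([d,e])[:,:,::-1],None,fx=2.35,fy=2.35,interpolation=2))
E
python3 go.py 0 78 187
```

```text
t: 1.98
tool_pos: [0.5591, 0.1346, 0.1872]
tool_rot: [-0.032, -3.134, 0.001]
contact_force: [0.4, -0.1, 1.1]
opening: -0.0002
grip_force: 0.0
turn [0.    0.001 0.   ] pos [0.5616 0.1349 0.1918] t 2.08
carrier frame mm [ -0.2 114.  191.8] F [0.3 0.5 0.6]
[  0.  78. 187.] [-0.001 -0.12   0.016]
```

View pics/c1.png

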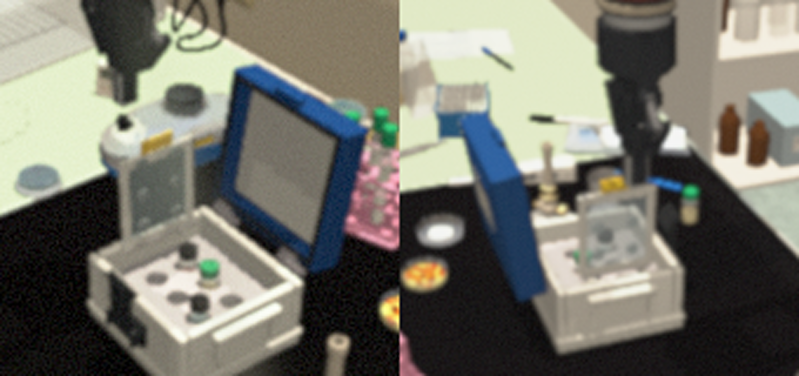

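The gripper is above left of the flap, with the tip at about (123,98) in the left crop and (637,180) in the right one. I'll check this against the projected TCP.

Run:
```python
from fit import *
p=np.array([[.5610,.1348,.190],[.5608,.0857,.1934]])
print((proj('s1',p)-[200,90])*2.35,(proj('d1',p)-[150,90])*2.35+[400,0])
```

```text
[[127.34494181 122.52925087]
 [156.06002611 140.5176479 ]] [[635.74043681 207.98685249]
 [619.10556499 183.35510349]]
```

Run:
```python
from fit import *
np.set_printoptions(precision=3,suppress=True)
shot('side','d2');shot('scene','s2')
for v in range(128,146,2):
    print(v,[world('s2',u,v,0).round(3).tolist() for u in (250,253,256)])
d=cv2.imread('pics/s2.png')[85:165,220:300];e=cv2.imread('pics/d2.png')[110:190,210:290]
cv2.imwrite('pics/c2.png',cv2.resize(np.hstack([d,e]),None,fx=5,fy=5,interpolation=2))
p=np.array([telemetry.get_obs()['tool_pos']]);print(p,(proj('s2',p)-[220,85])*5,(proj('d2',p)-[210,110])*5+[400,0])
```

```text
128 [[0.55, 0.134, 0.232], [0.556, 0.132, 0.231], [0.557, 0.12, 0.236]]
130 [[0.55, 0.134, 0.227], [0.553, 0.127, 0.229], [0.561, 0.126, 0.227]]
132 [[0.763, 0.455, 0.001], [0.554, 0.129, 0.223], [0.778, 0.441, 0.003]]
134 [[0.754, 0.442, 0.003], [0.765, 0.44, 0.0], [0.773, 0.434, 0.0]]
136 [[0.75, 0.436, -0.0], [0.756, 0.428, 0.001], [0.72, 0.357, 0.047]]
138 [[0.682, 0.334, 0.065], [0.686, 0.324, 0.068], [0.705, 0.337, 0.055]]
140 [[0.676, 0.325, 0.064], [0.684, 0.321, 0.063], [0.701, 0.33, 0.053]]
142 [[0.675, 0.325, 0.058], [0.682, 0.319, 0.058], [0.693, 0.319, 0.054]]
144 [[0.677, 0.327, 0.049], [0.683, 0.32, 0.05], [0.69, 0.315, 0.05]]
[[0.563 0.135 0.193]] [[173.365 278.279]] [[598.736 336.781]]
```

View pics/c2.png

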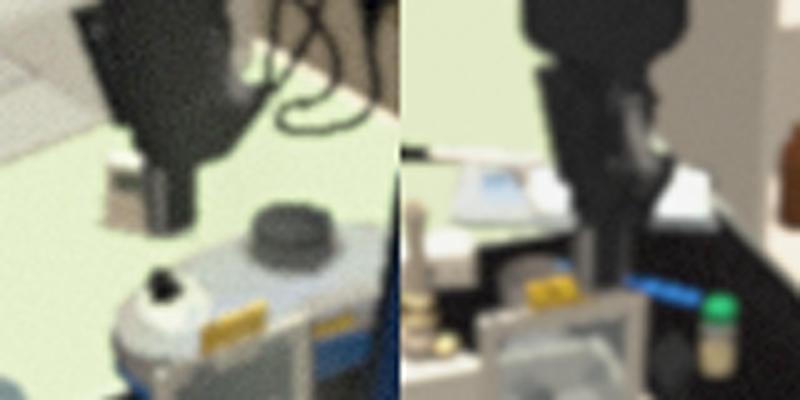

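The tip shows about 25 mm higher than the reported TCP (scene (253,131), side (250,167)). I'll check this numerically before contact.

Run:
```python
from fit import *
np.set_printoptions(precision=4,suppress=True)
shot('side','d3');shot('scene','s3')
for v in range(155,170,2): print(v,[world('d3',u,v,0).round(3).tolist() for u in (248,251,254)])
for v in range(124,135,1): print(v,[world('s3',u,v,0).round(3).tolist() for u in (251,254,257)])
o=telemetry.get_obs();print(o['tool_pos'],o['t'],o['opening'],o['q'],o['dq'])
```

```text
155 [[0.577, 0.16, 0.267], [0.572, 0.165, 0.269], [0.564, 0.163, 0.267]]
157 [[0.572, 0.147, 0.255], [0.566, 0.149, 0.255], [0.554, 0.139, 0.248]]
159 [[0.572, 0.148, 0.25], [0.564, 0.146, 0.248], [0.555, 0.14, 0.244]]
161 [[0.571, 0.144, 0.243], [0.564, 0.146, 0.243], [0.555, 0.14, 0.238]]
163 [[0.572, 0.148, 0.24], [0.565, 0.148, 0.239], [0.555, 0.142, 0.234]]
165 [[0.573, 0.149, 0.236], [0.565, 0.147, 0.233], [0.555, 0.141, 0.228]]
167 [[0.572, 0.147, 0.23], [0.564, 0.145, 0.227], [0.554, 0.14, 0.223]]
169 [[0.569, 0.141, 0.22], [0.41, -0.241, -0.005], [0.533, 0.088, 0.187]]
124 [[0.549, 0.128, 0.246], [0.555, 0.124, 0.245], [0.562, 0.124, 0.243]]
125 [[0.551, 0.131, 0.241], [0.554, 0.123, 0.243], [0.56, 0.12, 0.243]]
126 [[nan, nan, nan], [0.555, 0.125, 0.239], [0.563, 0.125, 0.237]]
127 [[0.551, 0.131, 0.236], [0.554, 0.124, 0.237], [0.561, 0.122, 0.236]]
128 [[0.551, 0.132, 0.232], [0.552, 0.121, 0.237], [0.56, 0.12, 0.235]]
129 [[0.55, 0.13, 0.231], [0.554, 0.123, 0.233], [0.562, 0.123, 0.23]]
130 [[0.55, 0.13, 0.229], [0.554, 0.124, 0.23], [0.566, 0.129, 0.224]]
131 [[0.551, 0.132, 0.225], [0.557, 0.128, 0.224], [0.79, 0.454, -0.003]]
132 [[0.765, 0.452, 0.002], [0.774, 0.448, 0.001], [0.785, 0.446, -0.002]]
133 [[0.762, 0.448, 0.001], [0.772, 0.444, -0.0], [0.782, 0.442, -0.003]]
134 [[0.762, 0.448, -0.002], [0.766, 0.435, 0.002], [0.776, 0.433, -0.0]]
[0.5624 0.1347 0.1934] 2.275 8.640118442923693e-05 [ 0.1064 -0.0539  1.7359  0.      1.4562 -1.444 ] [-0.004   0.0005  0.0103  0.0011 -0.0021  0.0013]
```

```bash
python3 -m pendant '[0,0,0,0,0,0.05,0, 0,0,0,0,0,0.1,0, 0,0,0,0,-0.06,0.1,0, 0,0,0,0,-0.1,0.1,0, 0,0,0,0,-0.13,0.1,0, 0,0,0,0,-0.16,0.1,0, 0,0,0,0,-0.19,0.1,0, 0,0,0,0,-0.23,0.1,0, 0,0,0,0,-0.23,0.1,0]'
python3 - <<'E'
from h import *
d=shot('scene','s4')['image'][85:235,200:360];e=shot('side','d4')['image'][85:235,160:320]
cv2.imwrite('pics/c4.png',cv2.resize(np.hstack([d,e])[:,:,::-1],None,fx=2.5,fy=2.5,interpolation=2))
E
python3 go.py
```

```text
t: 3.4
tool_pos: [0.56, 0.0644, 0.1613]
tool_rot: [0.035, 3.141, -0.0]
contact_force: [0.4, 0.3, -0.2]
opening: -0.0002
grip_force: 0.0
turn [ 0.    -0.    -0.002] pos [0.5599 0.0652 0.1612] t 3.5
carrier frame mm [ -0.5  44.3 161.2] F [-0.4 -1.3  0. ]
```

View pics/c4.png

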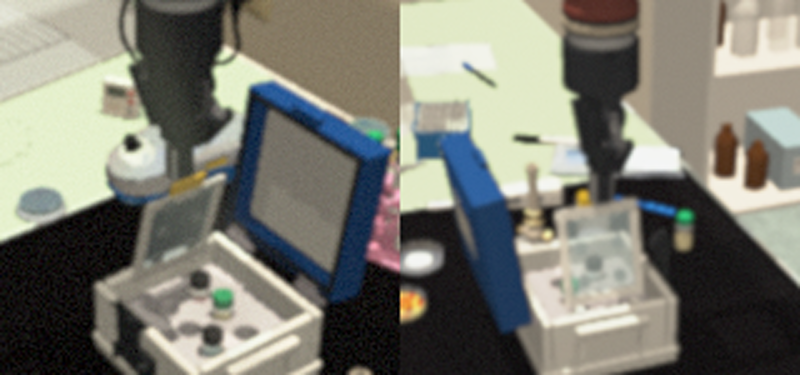

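```bash
cat > tab.py <<'E'
import sys; from fit import *
f=sys.argv[1]; d=shot('scene',f); hsv=cv2.cvtColor(d['image'],cv2.COLOR_RGB2HSV)
m=cv2.inRange(hsv,(18,120,90),(32,255,255)); m[:100]=0;m[230:]=0;m[:,:235]=0;m[:,340:]=0
v,u=np.nonzero(m);P=np.array([world(f,a,b,0) for a,b in zip(u,v)])-[.5595,.0209,0]
c,s=np.cos(.0202),np.sin(.0202);L=np.c_[c*P[:,0]-s*P[:,1],s*P[:,0]+c*P[:,1],P[:,2]]
L=L[(abs(L[:,0])<.03)&(abs(L[:,1])<.1)];mm=np.median(L,0);print(len(L),'tab mm',(mm*1e3).round(1),'angle',np.arctan2(mm[2]-.0815,.06-mm[1]),'r',np.hypot(mm[2]-.0815,.06-mm[1]))
E
python3 tab.py s5; python3 -m pendant '[0,0,0,0,-0.035,0.012,0, 0,0,0,0,-0.068,0.026,0, 0,0,0,0,-0.1,0.044,0, 0,0,0,0,-0.13,0.064,0, 0,0,0,0,-0.13,0.064,0]' && python3 tab.py s6; python3 go.py 0 -11 127 0 -24 109 0 -32 89 0 -37 68 0 -38 60 0 -38 52
```

```text
51 tab mm [ -3.9  27.7 193.4] angle 1.2896907665664197 r 0.11651011427862876
t: 4.18
tool_pos: [0.5585, 0.0256, 0.141]
tool_rot: [-0.035, -3.14, -0.0]
contact_force: [-0.5, 0.1, -0.0]
opening: 0.0001
grip_force: 0.0
39 tab mm [ -3.  -11.6 176.6] angle 0.9257714650336152 r 0.11906153258852993
turn [ 0.    -0.002 -0.003] pos [0.5588 0.0259 0.1414] t 4.22
carrier frame mm [ -0.8   5.  141.4] F [0.4 0.3 0.3]
[  0. -11. 127.] [-0.003 -0.053  0.048]
[  0. -24. 109.] [-0.003 -0.097  0.108]
[  0. -32.  89.] [-0.003 -0.123  0.175]
[  0. -37.  68.] [-0.003 -0.14   0.245]
[  0. -38.  60.] [-0.003 -0.143  0.271]
[  0. -38.  52.] [-0.003 -0.143  0.298]
```

```bash
python3 -m pendant '[0,0,0,0,-0.027,0.023,0, 0,0,0,0,-0.053,0.048,0, 0,0,0,0,-0.076,0.077,0, 0,0,0,0,-0.097,0.108,0, 0,0,0,0,-0.11,0.14,0, 0,0,0,0,-0.123,0.175,0, 0,0,0,0,-0.132,0.21,0, 0,0,0,0,-0.14,0.235,0, 0,0,0,0,-0.14,0.235,0]' && python3 tab.py s7; python3 go.py 0 -38 64 0 -38 60 0 -38 56 0 -38 52
```

```text
t: 5.35
tool_pos: [0.5576, -0.0157, 0.0705]
tool_rot: [-0.033, -3.14, -0.0]
contact_force: [-0.8, -0.5, 1.3]
opening: 0.0002
grip_force: 0.0
55 tab mm [ -3.6 -53.8  99. ] angle 0.15283967499757647 r 0.11518587585915695
turn [ 0.    -0.001 -0.001] pos [ 0.5581 -0.0156  0.0712] t 5.4
carrier frame mm [ -0.7 -36.6  71.2] F [ 0.   0.3 -0.3]
[  0. -38.  64.] [-0.002 -0.005  0.024]
[  0. -38.  60.] [-0.002 -0.005  0.037]
[  0. -38.  56.] [-0.002 -0.005  0.051]
[  0. -38.  52.] [-0.002 -0.005  0.064]
```

```bash
python3 -m pendant '[0,0,0,0,-0.002,0.012,0, 0,0,0,0,-0.003,0.025,0, 0,0,0,0,-0.003,0.037,0, 0,0,0,0,-0.003,0.044,0, 0,0,0,0,-0.003,0.05,0, 0,0,0,0,-0.003,0.05,0]' && python3 tab.py s8;python3 go.py
```

```text
t: 6.15
tool_pos: [0.5581, -0.0166, 0.0563]
tool_rot: [-0.033, -3.141, -0.0]
contact_force: [0.3, -0.6, 0.4]
opening: 0.0004
grip_force: 0.0
66 tab mm [ -1.6 -54.8  84.2] angle 0.023323242295596694 r 0.1148268495138751
turn [ 0.    -0.    -0.001] pos [ 0.5582 -0.0166  0.0565] t 6.2
carrier frame mm [ -0.5 -37.5  56.5] F [ 0.3 -0.2 -0.3]
```

No force rise yet, so I'll keep pressing in small steps until it meets the stop.

```bash
python3 -m pendant '[0,0,0,0,0,0.004,0, 0,0,0,0,0,0.008,0, 0,0,0,0,0,0.011,0, 0,0,0,0,0,0.011,0]' && python3 tab.py s9;python3 -m pendant '[0,0,0,0,0,0.004,0, 0,0,0,0,0,0.008,0, 0,0,0,0,0,0.008,0]'; python3 tab.py s10
```

```text
t: 6.7
tool_pos: [0.5586, -0.0166, 0.0552]
tool_rot: [-0.032, -3.141, 0.0]
contact_force: [-4.8, 0.1, 9.3]
opening: -0.0004
grip_force: 4.8
66 tab mm [ -1.7 -54.5  83.6] angle 0.018185997808114102 r 0.11452451500471941
t: 7.12
tool_pos: [0.5588, -0.0166, 0.0548]
tool_rot: [-0.032, -3.141, 0.0]
contact_force: [-11.1, 1.6, 20.9]
opening: -0.0002
grip_force: 10.0
68 tab mm [ -2.6 -55.2  83.3] angle 0.015619567035898846 r 0.11524781565001821
```

```bash
python3 -m pendant '[0,0,0,0,0,-0.1,0, 0,0,0,0,0,-0.25,0, 0,0,0,0,0,-0.42,0, 0,0,0,0,0,-0.6,0, 0,0,0,0,0,-0.75,0, 0,0,0,-0.02,0.02,-0.87,0, 0,0,0,-0.17,0.06,-0.87,0, 0,0,0,-0.34,0.12,-0.87,0, 0,0,0,-0.5,0.125,-0.87,0, 0,0,0,-0.63,0.125,-0.87,0, 0,0,0,-0.63,0.125,-0.87,0, 0,0,0,-0.63,0.125,-0.87,0]' && python3 tab.py s11; python3 go.py 185 0 190 150 0 190
```

```text
t: 8.68
tool_pos: [0.7475, 0.017, 0.3115]
tool_rot: [-0.033, -3.141, -0.0]
contact_force: [-0.8, 0.5, -0.8]
opening: 0.0001
grip_force: 0.0
73 tab mm [ -3.1 -55.6  83.5] angle 0.0175477484022463 r 0.11565150298610043
turn [ 0.     0.    -0.001] pos [0.7473 0.017  0.3123] t 8.72
carrier frame mm [ 1.878e+02 -1.000e-01  3.123e+02] F [ 0.2 -0.2  0.3]
[185.   0. 190.] [0.009 0.    0.408]
[150.   0. 190.] [0.126 0.    0.408]
```

```bash
python3 -m pendant '[0,0,0,0.009,0,0.1,0, 0,0,0,0.009,0,0.25,0, 0,0,0,0.009,0,0.408,0, 0,0,0,0.009,0,0.408,0, 0,0,0,0.07,0,0.408,0, 0,0,0,0.11,0,0.408,0, 0,0,0,0.14,0,0.405,0, 0,0,0,0.17,0,0.4,0, 0,0,0,0.2,0,0.397,0, 0,0,0,0.23,0,0.393,0, 0,0,0,0.23,0,0.393,0]'
python3 - <<'E'
from h import *
d=shot('scene','s12')['image'][75:235,210:370];e=shot('side','d12')['image'][75:235,150:310]
cv2.imwrite('pics/c12.png',cv2.resize(np.hstack([d,e])[:,:,::-1],None,fx=2.5,fy=2.5,interpolation=2))
E
python3 go.py 105 0 196
```

```text
t: 10.1
tool_pos: [0.6783, 0.0185, 0.1939]
tool_rot: [-0.033, -3.141, -0.0]
contact_force: [1.0, 0.1, 0.4]
opening: 0.0003
grip_force: 0.0
turn [ 0.    -0.001 -0.001] pos [0.6788 0.0184 0.1936] t 10.2
carrier frame mm [ 1.193e+02 -1.000e-01  1.936e+02] F [-0.6  0.  -0.4]
[105.   0. 196.] [ 0.048  0.    -0.008]
```

View pics/c12.png

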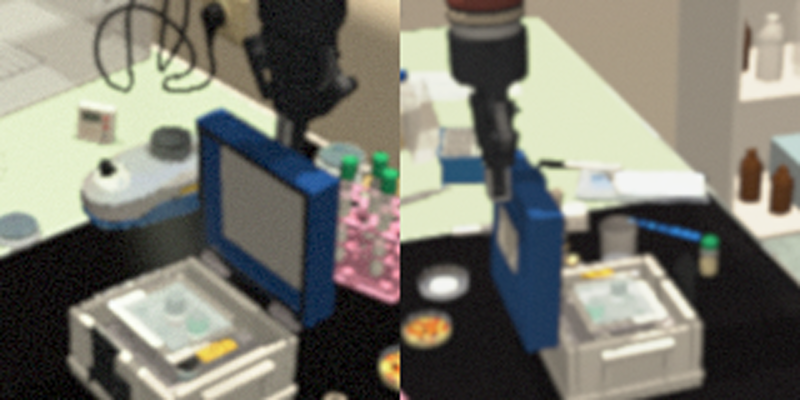

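The flap lies flat over the vials at (180,315) in the left crop. The finger is behind the cover at (290,130), and at (500,190) in the right crop.

```bash
python3 -m pendant '[0,0,0,0.049,0,-0.008,0, 0,0,0,0.098,0,-0.01,0, 0,0,0,0.145,0,-0.006,0, 0,0,0,0.193,0,0.002,0, 0,0,0,0.239,0,0.015,0, 0,0,0,0.284,0,0.032,0, 0,0,0,0.284,0,0.032,0]';python3 -m pendant '[0,0,0,0.043,0,0.022,0, 0,0,0,0.084,0,0.048,0, 0,0,0,0.121,0,0.077,0, 0,0,0,0.121,0,0.077,0]'
python3 - <<'E'
from fit import *
shot('scene','s13')
P=[.5595,.0209,-.0202]
for c in(.4,.5,.6,.7,.8):
    q=pts(P,[cov(c,-.05,.08,.036)]);u,v=proj('s13',q)[0].round().astype(int);w=world('s13',u,v);print(c,(1e3*(w-q[0])).round(1))
E
python3 go.py -12 0 151 -22 0 140 -34 0 122 -50 0 112 -54 0 102 -57 0 95 -57 0 88 -57 0 84
```

```text
t: 11.08
tool_pos: [0.5923, 0.0204, 0.1833]
tool_rot: [-0.033, -3.14, -0.0]
contact_force: [-0.7, -0.1, 0.3]
opening: -0.0001
grip_force: 0.0
t: 11.58
tool_pos: [0.5559, 0.0211, 0.1596]
tool_rot: [-0.033, -3.139, -0.001]
contact_force: [-0.3, 0.8, 0.4]
opening: -0.0001
grip_force: 0.0
0.4 [-28.6 -30.   31.9]
0.5 [-19.4 -21.1  21.8]
0.6 [-0.3 -1.4  1.7]
0.7 [ 16.   18.4 -18.9]
0.8 [ 157.   165.4 -161.9]
turn [ 0.001 -0.002 -0.002] pos [0.5567 0.0211 0.1603] t 11.62
carrier frame mm [-2.800e+00  1.000e-01  1.603e+02] F [-0.5  0.4  0.5]
[-12.   0. 151.] [ 0.031 -0.     0.031]
[-22.   0. 140.] [ 0.064 -0.     0.068]
[-34.   0. 122.] [ 0.104 -0.     0.128]
[-50.   0. 112.] [ 0.157 -0.001  0.161]
[-54.   0. 102.] [ 0.17  -0.001  0.195]
[-57.   0.  95.] [ 0.18  -0.001  0.218]
[-57.   0.  88.] [ 0.18  -0.001  0.241]
[-57.   0.  84.] [ 0.18  -0.001  0.255]
```

```bash
python3 -m pendant '[0,0,0,0.031,0,0.031,0, 0,0,0,0.068,0,0.066,0, 0,0,0,0.105,0,0.1,0, 0,0,0,0.137,0,0.123,0, 0,0,0,0.157,0,0.15,0, 0,0,0,0.172,0,0.175,0, 0,0,0,0.18,0,0.195,0, 0,0,0,0.18,0,0.195,0]'; python3 go.py -57 0 95 -57 0 90 -57 0 86
```

```text
t: 12.62
tool_pos: [0.5032, 0.0221, 0.1023]
tool_rot: [-0.033, -3.141, -0.0]
contact_force: [0.7, -0.1, -0.1]
opening: -0.0001
grip_force: 0.2
turn [ 0.    -0.002 -0.001] pos [0.5032 0.0221 0.1023] t 12.62
carrier frame mm [-56.3   0.  102.3] F [ 0.7 -0.1 -0.1]
[-57.   0.  95.] [ 0.002 -0.     0.024]
[-57.   0.  90.] [ 0.002 -0.     0.041]
[-57.   0.  86.] [ 0.002 -0.     0.054]
```

```bash
python3 -m pendant '[0,0,0,0.003,0,0.012,0, 0,0,0,0.003,0,0.024,0, 0,0,0,0.003,0,0.033,0, 0,0,0,0.003,0,0.041,0, 0,0,0,0.003,0,0.041,0]';python3 -m pendant '[0,0,0,0,0,0.004,0, 0,0,0,0,0,0.008,0, 0,0,0,0,0,0.011,0, 0,0,0,0,0,0.011,0]'; python3 -m pendant '[0,0,0,0,0,0.004,0, 0,0,0,0,0,0.008,0, 0,0,0,0,0,0.008,0]'
```

```text
t: 13.25
tool_pos: [0.5026, 0.0221, 0.09]
tool_rot: [-0.033, -3.141, -0.0]
contact_force: [-0.6, 0.6, 0.8]
opening: 0.0002
grip_force: 0.2
t: 13.75
tool_pos: [0.5028, 0.0221, 0.0879]
tool_rot: [-0.033, -3.141, 0.0]
contact_force: [-3.4, 0.3, 6.5]
opening: 0.0001
grip_force: 3.1
t: 14.12
tool_pos: [0.5028, 0.0221, 0.0877]
tool_rot: [-0.032, -3.14, 0.0]
contact_force: [-10.3, 1.1, 16.8]
opening: 0.0003
grip_force: 8.8
```

It met the hard stop at the height expected for a shut cover. I'll lift, back off and check.

```bash
python3 -m pendant '[0,0,0,0,0,-0.1,0, 0,0,0,0,0,-0.25,0, 0,0,0,0.1,0,-0.42,0, 0,0,0,0.25,0,-0.58,0, 0,0,0,0.4,0,-0.7,0, 0,0,0,0.5,0,-0.7,0, 0,0,0,0.5,0,-0.7,0, 0,0,0,0.5,0,-0.7,0]'
python3 - <<'E'
from fit import *
d=shot('scene','s14')['image'][120:320,160:360];e=shot('side','d14')['image'][120:320,160:360]
cv2.imwrite('pics/c14.png',cv2.resize(np.hstack([d,e])[:,:,::-1],None,fx=2,fy=2,interpolation=2))
P=[.5595,.0209,-.0202]
for f in('s14','d14'):
  for y,r in((-.05,.04),(.05,.04),(-.05,.14),(.05,.14),(0,.145)):
    q=pts(P,[cov(0,y,r,.036)]);u,v=proj(f,q)[0].round().astype(int);print(f,(y,r),(1e3*(world(f,u,v)-q[0])).round(1))
E
```

```text
t: 15.12
tool_pos: [0.353, 0.0252, 0.2941]
tool_rot: [-0.033, -3.141, -0.0]
contact_force: [-0.8, -0.2, 0.3]
opening: -0.0
grip_force: 0.0
s14 (-0.05, 0.04) [-1.2 -2.4  2.9]
s14 (0.05, 0.04) [-4.  -4.9  3. ]
s14 (-0.05, 0.14) [-1.2 -2.4  1.6]
s14 (0.05, 0.14) [-2.5 -2.3  2.6]
s14 (0, 0.145) [-2.  -3.7  2.9]
d14 (-0.05, 0.04) [-0.8  2.   1.4]
d14 (0.05, 0.04) [0.8 0.9 1.6]
d14 (-0.05, 0.14) [ 1.5  0.8 -0.7]
d14 (0.05, 0.14) [ 0.9  0.3 -0.3]
d14 (0, 0.145) [ 1.1  0.4 -0.9]
```

View pics/c14.png

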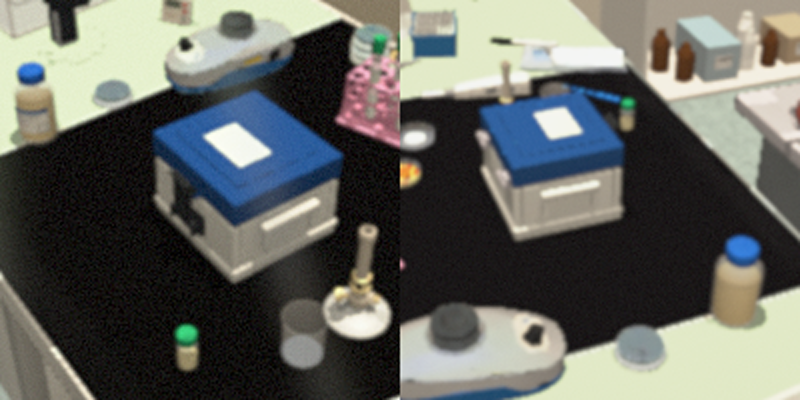

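The cover is shut and level at (248,155), with the catch over its lip at (185,205). The bottle, dish, vial and beaker haven't moved, and the arm is clear, so I'm handing it in.

```bash
python3 -c "
from station import ctrl
print(ctrl.finish_job())"
```

```text
the job is handed in; nothing more can be done
None
```

The job is handed in: the flap is fully down, the cover is shut and stayed shut when released, the objects seen around the carrier look unmoved, and the arm finished clear at about 15 s.

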